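# Sort two flanged bushes into their lanes

### The job

Two loose brass flanged bushes, one small and one large, stand on the worktop beside two railed sorting lanes; each lane ends in a red sample bush. Slide each brass bush along the worktop into the lane whose red sample is of its own size and up against that sample, without lifting it off the worktop or knocking it over. Leave the tape roll, the timer and the green-lidded pot where they are.

Things in the scene. Friction and masses are not known exactly. Their poses are not given: they have to be found in the camera images.
- bush_small_center (a point): centre (on the axis, half-way up, 22.5 mm above its underside) of the loose small brass bush, about 250 g: it stands upright on its flange; flange diameter 54 mm, 8 mm thick, at the bottom; above it a plain round body of diameter 40 mm; total height 45 mm. z axis = the bush's axis. It slides on the worktop; friction and mass vary
- bush_large_center (a point): centre (on the axis, half-way up, 30.0 mm above its underside) of the loose large brass bush, about 450 g: it stands upright on its flange; flange diameter 72 mm, 8 mm thick, at the bottom; above it a plain round body of diameter 56 mm; total height 60 mm. z axis = the bush's axis. It slides on the worktop; friction and mass vary
- lane_small: fixed lane for small bushes: 2 straight blue rails on the worktop (no floor plate), 10 mm high and thick, 64 mm apart inside, closed at the far end by a fixed red sample bush (flange diameter 54, height 45). Origin: under the sample's centre. x runs along the lane from mouth to closed end, y across, z up. A bush touching the sample stands at x=-54 mm, y=0
- lane_small_mouth (a point): mouth of that lane: on its centre line, worktop level, 157 mm before the sample's centre, level with the tips of the outward-flared rail ends (straight rails begin 27 mm farther in). Mouths face the robot, turned at most 0.15 rad; which lane is left or right varies
- lane_large: fixed lane for large bushes: 2 straight blue rails on the worktop (no floor plate), 10 mm high and thick, 82 mm apart inside, closed at the far end by a fixed red sample bush (flange diameter 72, height 60). Origin: under the sample's centre. x runs along the lane from mouth to closed end, y across, z up. A bush touching the sample stands at x=-72 mm, y=0
- lane_large_mouth (a point): mouth of that lane: on its centre line, worktop level, 157 mm before the sample's centre, level with the tips of the outward-flared rail ends (straight rails begin 27 mm farther in). Mouths face the robot, turned at most 0.15 rad; which lane is left or right varies
- tape: bystander, not to be moved: roll of beige tape lying flat, 104 mm across, 25 mm high; origin at the centre of its underside
- timer: bystander, not to be moved: white bench timer, 60x66x20 mm; origin at the centre of its underside
- pot: bystander, not to be moved: white pot with green lid, 56 mm across, 55 mm high; origin at the centre of its underside
There are look-alikes about, which are no part of the job. What is shaped like the part that bears bush_small_center but purple is not meant.

How it is judged:
At the end, for the whole second after the job is handed in: Each brass bush stands upright (within 0.1 rad) at rest between the rails of the lane whose red sample has its own size, within 12 mm of the lane's centre line and with a gap of less than 12 mm between its flange and the sample's flange (horizontal distance between bush_small_center and lane_small below 0.066 m and x of bush_small_center in the frame of lane_small below -0.03 m and y of bush_small_center in the frame of lane_small between -0.012 and 0.012 m and angle between each of bush_small_center, bush_large_center's own z axis and vertical below 0.1 rad and horizontal distance between bush_large_center and lane_large below 0.084 m and x of bush_large_center in the frame of lane_large below -0.03 m and y of bush_large_center in the frame of lane_large between -0.012 and 0.012 m and linear speed of each of bush_small, bush_large below 0.01 m/s); the robot touches nothing.
It fails at once if a brass bush is lifted more than 15 mm off the worktop (height (world z) of bush_small_center above 0.0375 m or height (world z) of bush_large_center above 0.045 m).
It fails at once if a brass bush is knocked over (angle between any of bush_small_center, bush_large_center's own z axis and vertical above 0.6 rad).
It fails at once if the tape roll, the timer or the pot is moved more than 25 mm (distance of any of tape, timer, pot from where it was at the start of the episode above 0.025 m).
It also fails if it takes over 72 s, if anything falls off the work surface, if the arm or the gripper's body presses on something with over 40 N, if the wrist force passes 120 N, or if a joint passes its speed limit or range.

### The arm

A 6-joint arm with a two-finger parallel gripper is mounted at the origin on the work surface; the furniture and walls round the work are solid. World frame = base frame: x ahead of the robot, y to its left, z up, the work surface at z = 0. Lengths are in m, angles in rad, forces in N, time in s.
With the tool pointing down it reaches from about 0.4 to 0.925 m from the base axis. Payload 3.4 kg.
Tool frame: the origin (TCP) lies on the centre line of the jaws, within the pads' length; the fingertips stand 8 mm ahead of it and the grasp point (between the pads) lies 11 mm behind it (ctrl.finger_overhang is the distance from the TCP to the fingertips, in m); z points along the fingers, y is the line along which they close (so a half turn about z gives the same grasp; the last joint's range is limited). The gripper opens to 85 mm and grips with 20 to 120 N. Pads are 22 mm wide; open, the fingers measure 114 mm over their backs; the gripper's body (76 mm by 85 mm) begins 54 mm behind the grasp point. The pads swing forward as they close: fully open they stand 13 mm farther back than shut.
Start: joints at [-1.373, 0.307, 1.506, -0, 1.328, -0.073], TCP at [0.154, -0.554, 0.239] pointing down, gripper open.
Joint ranges: [-3.12, 3.12], [-1.05, 2.28], [0.14, 2.33], [-1.42, 4.57], [0.1, 2.73], [-2.68, 2.68]. Speed limits (rad/s): [2.57, 2.57, 3.14, 3.14, 3.14, 3.14].

### API

Orientations are given as a unit quaternion [x, y, z, w].
In Python, from plant import ctrl gives the robot as it stands. The module is installed in compiled form; this text tells all that it offers. Calls block until the motion is done:
- ctrl.move_ptp(position, orientation): joint-space move of the TCP to a pose.
- ctrl.move_linear(position, ori=None, v=0.15, guard=None): straight line of the TCP; ori=None keeps the orientation; v is the mean speed in m/s. With guard (N) it stops when the force on the tool has changed by that much, and returns True; else False.
- ctrl.movej(angles): joint-space move.
- ctrl.ungrasp() and ctrl.clamp(force=None): open the fingers fully, or close them until they stop; force is the grip in N (None keeps the last).
- ctrl.dwell(seconds).
- ctrl.ik(position, orientation): joint angles nearest the present ones, or None.
- ctrl.snapshot(name): name is "scene" or "top" or "wrist"; returns a dict with "frame" (400x640x3 uint8, red, green, blue), "intrinsics" (3x3 intrinsics, pixels), "R" (3x3) and "t" (3): a world point X has camera coordinates R X + t; the wrist camera has in their place "T_tool_cam" (4x4, takes a point from camera to tool coordinates, whose origin is the TCP and whose axes are the flange's). Camera axes: x right, y down, z forward; pixel columns grow to the right and rows downward; lengths in m; the calibration is good to about 2 mm. A picture is of the moment at which its call begins: read the wrist's pose just before it. There is no depth.
A pose or a line that the arm cannot do raises ctrl.PlanningError and nothing moves.
- ctrl.close_job(): hands the job in; it is judged then, once.
Readings, each from a call of its own:
- ctrl.read_clock(): time.
- ctrl.read_q(): joint angles.
- ctrl.read_qd(): joint speeds.
- ctrl.read_joint_torque(): joint torques, N m.
- ctrl.read_position(): TCP position.
- ctrl.read_eef_rot(): TCP orientation.
- ctrl.read_force(): force on the tool from outside, world axes, zero at the start.
- ctrl.read_moment(): the same for the moment, N m.
- ctrl.read_width(): finger opening in m.
- ctrl.read_finger_force(): force on a finger pad.
Only numpy, scipy, OpenCV 4.12 (cv2) and the standard library are available. Lean on these libraries where they do the work, as an engineer would, in place of code of your own. Each camera call takes 0.05 s, during which the arm holds its last target. There are 200 camera calls.

## Working session

There is one attempt and no reset: what is moved stays moved. The work goes in short steps, each a Python script; the robot and the scene stay as the last script left them, time stands still between calls to the robot, and variables do not carry over. Pictures are saved under pics/ and viewed, at most 10 in all, crops included, and the job is handed in when it is done.

```bash
mkdir -p pics
python3 - <<'E'
from plant import ctrl
import cv2,numpy as np
for n in("top","scene"):
    s=ctrl.snapshot(n); cv2.imwrite(f"pics/{n}0.png",s["frame"][:,:,::-1]); np.savez(f"{n}0.npz",**s)
    print(n,s["intrinsics"].tolist(),np.round(s["R"],3).tolist(),s["t"], -s["R"].T@s["t"])
print(ctrl.read_clock(),ctrl.read_eef_rot(),ctrl.finger_overhang)
E
```

```text
top [[478.02947663146745, 0.0, 323.00561482603746], [0.0, 478.02947663146745, 204.93062435751926], [0.0, 0.0, 1.0]] [[0.015, -1.0, 0.022], [-0.996, -0.017, -0.091], [0.091, -0.021, -0.996]] [0.01095814 0.57359628 1.43611046] [0.44033661 0.05040491 1.48159004]
scene [[370.02340054191654, 0.0, 319.2864720006786], [0.0, 370.02340054191654, 200.92479795081385], [0.0, 0.0, 1.0]] [[-0.724, -0.69, 0.023], [-0.474, 0.473, -0.742], [0.501, -0.548, -0.67]] [0.46283335 0.28927508 0.68296181] [0.13000301 0.55687479 0.66130273]
0.1 [ 9.90847505e-01  1.34982836e-01 -5.99585358e-05 -9.23672232e-04] 0.008
```

View pics/top0.png

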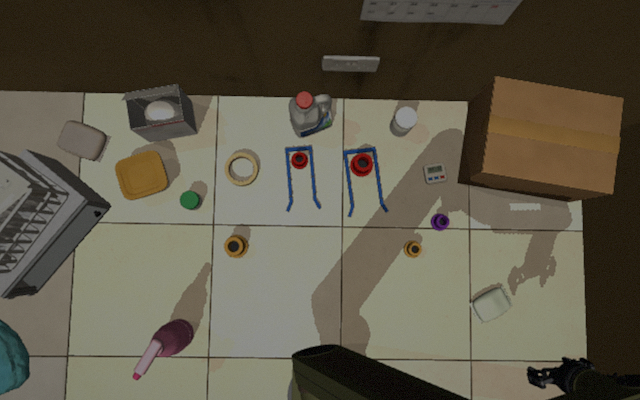

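View pics/scene0.png

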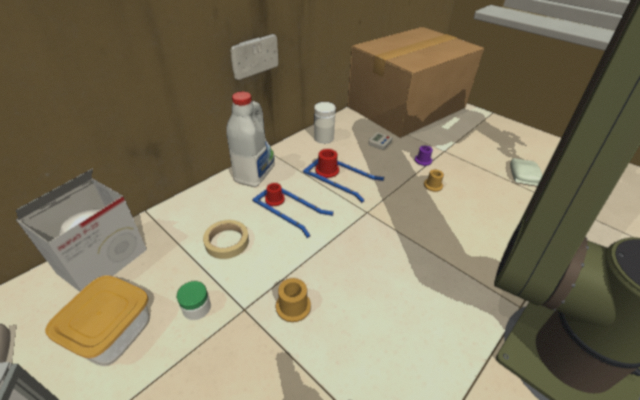

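The top view shows these candidates:
- **Large brass bush:** (236,246).
- **Small bush shape:** brass at (413,249) and purple at (440,222). The purple one is the look-alike, so the brass one is meant.
- **Red samples:** small at (300,160) in the left lane, large at (361,164) in the right lane. The two bushes therefore have to cross over.

Next I measure coarse positions and triangulate them.

```bash
cat > h.py <<'E'
import numpy as np,cv2
from plant import ctrl
def ray(s,uv):
    d=s["R"].T@np.linalg.inv(s["intrinsics"])@np.array([*uv,1.]); return -s["R"].T@s["t"],d
def onz(s,uv,z):
    c,d=ray(s,uv); return c+d*(z-c[2])/d[2]
def tri(a,ua,b,ub):
    c1,d1=ray(a,ua);c2,d2=ray(b,ub)
    k=np.linalg.lstsq(np.c_[d1,-d2],c2-c1,rcond=None)[0]
    p,q=c1+k[0]*d1,c2+k[1]*d2; return (p+q)/2,np.linalg.norm(p-q)
def wrist():
    from scipy.spatial.transform import Rotation as Ro
    p,q=ctrl.read_position(),ctrl.read_eef_rot()
    s=ctrl.snapshot("wrist"); T=np.eye(4);T[:3,:3]=Ro.from_quat(q).as_matrix();T[:3,3]=p
    C=np.linalg.inv(T@s["T_tool_cam"]); s["R"]=C[:3,:3];s["t"]=C[:3,3]; return s
E
python3 - <<'E'
from h import *
T=dict(np.load("top0.npz"));S=dict(np.load("scene0.npz"))
def blobs(s,lo,hi,mn):
    h=cv2.cvtColor(s["frame"],cv2.COLOR_RGB2HSV); m=cv2.inRange(h,lo,hi)
    n,l,st,c=cv2.connectedComponentsWithStats(m); return [(st[i].tolist(),c[i].round(1).tolist()) for i in range(1,n) if st[i,4]>mn]
for nm,s in(("T",T),("S",S)):
    for c,lo,hi in(("brass",(10,150,60),(25,255,255)),("red",(0,180,60),(8,255,255)),("blue",(100,100,50),(125,255,255))):
        print(nm,c,blobs(s,lo,hi,40))
# hole centres at bush tops, eyeballed
for n,a,b in(("large",(236,246),(293,287)),("small",(413,248),(436,174)),("redS",(299,158),(275,186)),("redL",(361,162),(328,153))):
    print(n,tri(T,a,S,b),onz(T,a,.05))
E
python3 - <<'E'
import cv2
i=cv2.imread("pics/top0.png")[130:270,210:460]
cv2.imwrite("pics/crop0.png",cv2.resize(i,None,fx=3.2,fy=3.2,interpolation=cv2.INTER_CUBIC))
E
```

```text
T brass [([487, 115, 134, 39, 1612], [555.2, 134.0]), ([116, 151, 52, 49, 1864], [141.1, 174.8]), ([225, 235, 23, 23, 271], [236.2, 246.0]), ([404, 241, 17, 16, 164], [411.8, 248.7])]
T red [([292, 152, 16, 17, 149], [299.0, 160.4]), ([351, 153, 22, 23, 286], [361.1, 164.8])]
T blue [([285, 146, 27, 50, 207], [293.2, 162.2]), ([343, 147, 33, 10, 126], [358.8, 150.8]), ([310, 153, 6, 41, 100], [312.2, 173.5]), ([374, 154, 14, 58, 163], [378.8, 183.3]), ([344, 158, 10, 59, 153], [348.9, 185.8])]
S brass [([425, 171, 17, 19, 223], [434.3, 180.7]), ([46, 276, 101, 81, 4857], [96.5, 315.7]), ([277, 279, 33, 42, 1052], [292.6, 300.4])]
S red [([233, 99, 18, 5, 52], [241.8, 101.2]), ([316, 150, 22, 27, 439], [327.2, 163.4]), ([266, 184, 17, 21, 276], [274.0, 194.7])]
S blue [([258, 151, 9, 25, 92], [261.0, 163.0]), ([304, 160, 59, 41, 203], [328.7, 180.0]), ([338, 162, 45, 18, 104], [360.9, 171.8]), ([254, 191, 55, 46, 234], [278.6, 212.5]), ([282, 190, 50, 25, 147], [306.6, 203.0])]
large (array([0.44532082, 0.27725989, 0.05715922]), np.float64(0.002991955048202528)) [0.44420086 0.277413   0.05      ]
small (array([ 0.44383799, -0.25322949,  0.04463993]), np.float64(0.005168536310762825)) [ 0.44616079 -0.2509923   0.05      ]
redS (array([0.7119205 , 0.0942817 , 0.04707379]), np.float64(0.0037775146997742273)) [0.71276611 0.09549026 0.05      ]
redL (array([ 0.69930322, -0.09275338,  0.06561993]), np.float64(0.0046675327984416455)) [ 0.70405587 -0.09291348  0.05      ]
```

View pics/crop0.png

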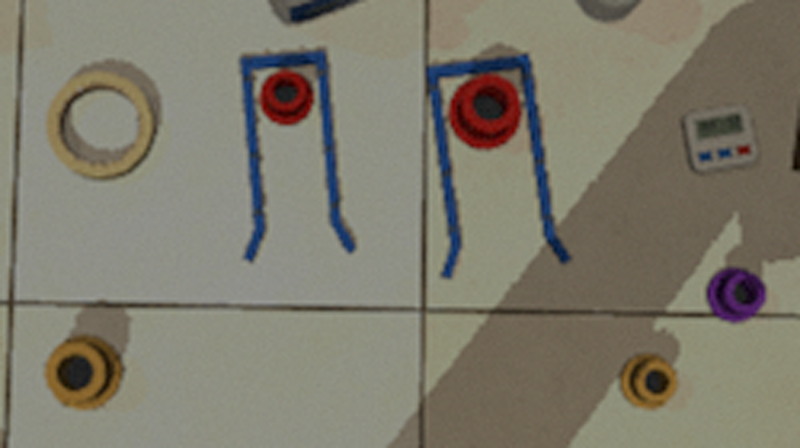

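The crop confirms it: brass small bush at crop (649,381), purple look-alike at (736,294), brass large bush at (84,372). The small lane is on the left and the large lane on the right. Triangulated top heights (57 and 45 mm) agree with the text. Next is a closer look at the small bush and the lanes with the wrist camera.

Run:
```python
from h import *
Q=[1,0,0,0]
ims=[]
for n,p in(("ws",(.40,-.25,.22)),("wl",(.56,0,.36))):
    try: ctrl.move_ptp(p,Q)
    except ctrl.PlanningError as e: print(n,e); continue
    s=wrist(); np.savez(n+".npz",**s); ims.append(s["frame"][:,:,::-1]); print(n,ctrl.read_q(),-s["R"].T@s["t"],ctrl.read_clock())
cv2.imwrite("pics/w1.png",cv2.resize(np.vstack(ims),(480,600),interpolation=cv2.INTER_AREA))
```

```text
ws [-6.49646511e-01  1.80220281e-01  1.73916185e+00 -3.58083625e-04
  1.22167067e+00  9.22243561e-01] [ 0.48509074 -0.25036222  0.35460624] 1.6083
wl [-7.74273708e-02  2.17877943e-01  1.33359178e+00 -7.04649928e-04
  1.59201782e+00  1.49500117e+00] [ 0.64467042 -0.00070877  0.49347009] 2.9
```

View pics/w1.png

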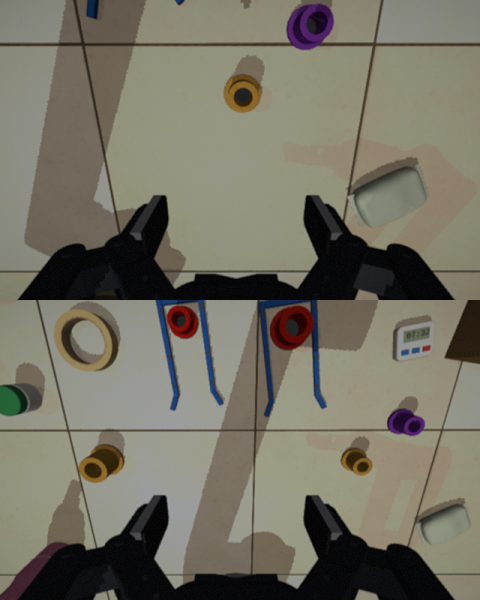

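Small bush is at full-frame (323,124) in the first view. The second view shows both lanes (rails at about x=225..300 and x=350..435), both samples and the large bush at (135,215). I'll fit a silhouette model for the bushes and samples, and lines for the rails.

```bash
cat >> h.py <<'E'
from scipy.optimize import minimize
DIM={"S":(.027,.020,.045),"L":(.036,.028,.060)}
HSV={"brass":((8,120,40),(26,255,255)),"red":((0,150,40),(8,255,255))}
def proj(s,P):
    c=P@s["R"].T+s["t"]; p=c@s["intrinsics"].T; return p[:,:2]/p[:,2:]
def sil(s,xy,k,f=8):
    a=np.linspace(0,2*np.pi,60); C=np.c_[np.cos(a),np.sin(a),0*a]; rf,rb,h=DIM[k]
    m=np.zeros((400*f//4,640*f//4),np.uint8)
    for r,z0,z1 in((rf,0,.008),(rb,.008,h)):
        P=np.r_[C*r+[*xy,z0],C*r+[*xy,z1]]
        cv2.fillConvexPoly(m,cv2.convexHull(np.round((proj(s,P)+.5)*f/4-.5).astype(np.int32)),1)
    return m
def locate(s,xy0,k,col):
    m=cv2.inRange(cv2.cvtColor(s["frame"],cv2.COLOR_RGB2HSV),*HSV[col])
    roi=cv2.dilate(sil(s,xy0,k,4),np.ones((31,31))); m=m*(roi>0)
    c=max(cv2.findContours(m,0,2)[0],key=cv2.contourArea); b=np.zeros_like(m); cv2.drawContours(b,[c],-1,1,-1)
    b=cv2.resize(b,None,fx=2,fy=2,interpolation=cv2.INTER_NEAREST)
    f=lambda xy:-(sil(s,xy,k)&b).sum()/(sil(s,xy,k)|b).sum()
    r=minimize(f,xy0,method="Nelder-Mead",options=dict(initial_simplex=np.array(xy0)+[[0,0],[.012,0],[0,.012]],xatol=2e-4,fatol=1e-4))
    return r.x,-r.fun
E
python3 - <<'E'
from h import *
T,ws,wl=[dict(np.load(n+".npz")) for n in("top0","ws","wl")]
print("small",locate(ws,(.445,-.251),"S","brass"),locate(wl,(.445,-.251),"S","brass"),locate(T,(.445,-.251),"S","brass"))
print("large",locate(wl,(.445,.277),"L","brass"),locate(T,(.445,.277),"L","brass"))
for n,k,xy in(("redS","S",(.712,.095)),("redL","L",(.702,-.093))): print(n,locate(T,xy,k,"red"),locate(wl,xy,k,"red"))
for nm,s in(("T",T),("wl",wl)):
    m=cv2.inRange(cv2.cvtColor(s["frame"],cv2.COLOR_RGB2HSV),(100,100,40),(125,255,255))
    v,u=np.nonzero(m); P=np.array([onz(s,(a,b),.009) for a,b in zip(u,v)])
    for n,c,w in(("S",.095,.064),("L",-.093,.082)):
        ls=[]
        for sg in(1,-1):
            y0=c+sg*(w/2+.005); 
            q=P[(P[:,0]>.59)&(P[:,0]<.70)]; l=np.array([.06,y0+.0*sg]);sl=-.03 if n=="S" else .0
            l=np.polyfit([.6,.7],[y0,y0],1)
            for t in(.03,.015,.008,.006,.005):
                g=q[abs(q[:,1]-np.polyval(l,q[:,0]))<t]; l=np.polyfit(g[:,0],g[:,1],1)
            ls.append(l); 
        mid=np.mean(ls,0); print(nm,n,"slopes",ls[0][0].round(3),ls[1][0].round(3),"sep",np.polyval(ls[0]-ls[1],.65).round(4),"mid y at .55,.7",np.polyval(mid,[.55,.7]).round(4))
E
```

```text
small (array([ 0.448, -0.206]), np.float64(-0.0)) (array([ 0.412, -0.203]), np.float64(-0.0)) (array([ 0.466, -0.2  ]), np.float64(-0.0))
large (array([0.5155, 0.3085]), np.float64(-0.0)) (array([0.496, 0.217]), np.float64(-0.0))
redS (array([0.7435, 0.1655]), np.float64(-0.0)) (array([0.718, 0.173]), np.float64(-0.0))
redL (array([ 0.7335, -0.0225]), np.float64(-0.0)) (array([ 0.7335, -0.0225]), np.float64(-0.0))
T S slopes 0.107 0.104 sep 0.0743 mid y at .55,.7 [0.0791 0.0949]
T L slopes 0.144 0.147 sep 0.0927 mid y at .55,.7 [-0.1196 -0.0978]
wl S slopes 0.109 0.108 sep 0.0738 mid y at .55,.7 [0.0763 0.0926]
wl L slopes 0.147 0.139 sep 0.0924 mid y at .55,.7 [-0.1211 -0.0996]h.py:33: RuntimeWarning: overflow encountered in scalar negative
  f=lambda xy:-(sil(s,xy,k)&b).sum()/(sil(s,xy,k)|b).sum()
```

```bash
sed -i 's/f=lambda xy:-(sil(s,xy,k)&b).sum()/f=lambda xy:-1.0*float((sil(s,xy,k)\&b).sum())/' h.py
python3 - <<'E'
from h import *
T,ws,wl=[dict(np.load(n+".npz")) for n in("top0","ws","wl")]
print("small",locate(ws,(.445,-.251),"S","brass"),locate(wl,(.445,-.251),"S","brass"),locate(T,(.445,-.251),"S","brass"))
print("large",locate(wl,(.445,.277),"L","brass"),locate(T,(.445,.277),"L","brass"))
for n,k,xy in(("redS","S",(.712,.095)),("redL","L",(.702,-.093))): print(n,locate(T,xy,k,"red"),locate(wl,xy,k,"red"))
E
```

```text
small (array([ 0.44451629, -0.25972967]), np.float64(0.93052079609105)) (array([ 0.44359458, -0.25903064]), np.float64(0.8829093966785789)) (array([ 0.44467524, -0.25750267]), np.float64(0.8609022556390977))
large (array([0.44370839, 0.28361531]), np.float64(0.9042611457991018)) (array([0.44433423, 0.28518372]), np.float64(0.8803827751196173))
redS (array([0.7151744 , 0.09582058]), np.float64(0.8275862068965517)) (array([0.71424987, 0.09528014]), np.float64(0.8936585365853659))
redL (array([ 0.70490005, -0.09806502]), np.float64(0.8818031885651457)) (array([ 0.70276042, -0.09924099]), np.float64(0.9212406185007687))
```

```bash
cat > run.py <<'E'
from h import *
from scipy.spatial.transform import Rotation as Ro
def job(k,xy,org,th,zt,stop):
    q=(Ro.from_euler("z",th)*Ro.from_euler("x",np.pi)).as_quat()
    lane=lambda s:[org[0]+s*np.cos(th),org[1]+s*np.sin(th),zt]
    ctrl.ungrasp(); ctrl.move_ptp([*xy,.16],q)
    print("guard down",ctrl.move_linear([*xy,zt],v=.08,guard=15))
    ctrl.clamp(25); w=ctrl.read_width(); print("width",w,"F",ctrl.read_force(),ctrl.read_position(),ctrl.read_clock())
    if abs(w-2*DIM[k][1])>.006: print("bad grip"); return
    print(ctrl.move_linear(lane(-.22),v=.1,guard=40),ctrl.read_force(),ctrl.read_width())
    print(ctrl.move_linear(lane(-stop-.02),v=.07,guard=25),ctrl.read_force(),ctrl.read_width())
    print("end",ctrl.move_linear(lane(-stop-.001),v=.02,guard=10),ctrl.read_force(),ctrl.read_width())
    p=ctrl.read_position(); print("s",(p[:2]-np.array(org))@[np.cos(th),np.sin(th)],p)
    ctrl.ungrasp(); ctrl.move_linear([p[0],p[1],.2],v=.12); print(ctrl.read_clock())
E
python3 - <<'E'
from run import *
job("S",(.4443,-.2588),(.7147,.0952),.1066,.024,.054)
s=ctrl.snapshot("top"); np.savez("top1.npz",**s); cv2.imwrite("pics/t1.png",cv2.resize(s["frame"][130:270,210:460,::-1],None,fx=3.2,fy=3.2))
E
```

```text
guard down False
width 0.03933703992591191 F [-0.5855816   0.69205916  4.27582472] [ 0.44444595 -0.25893831  0.02433405] 6.7667
False [-1.21977718 -4.81720259  8.12976436] 0.039732540480272006
False [-6.93432254 -0.05672589 13.91214317] 0.03910766640075063
end False [-6.76818743  0.53417837 14.14675428] 0.03929068135227008
s -0.05875801472581382 [0.65612693 0.09033689 0.02437009]
15.7333
```

View pics/t1.png

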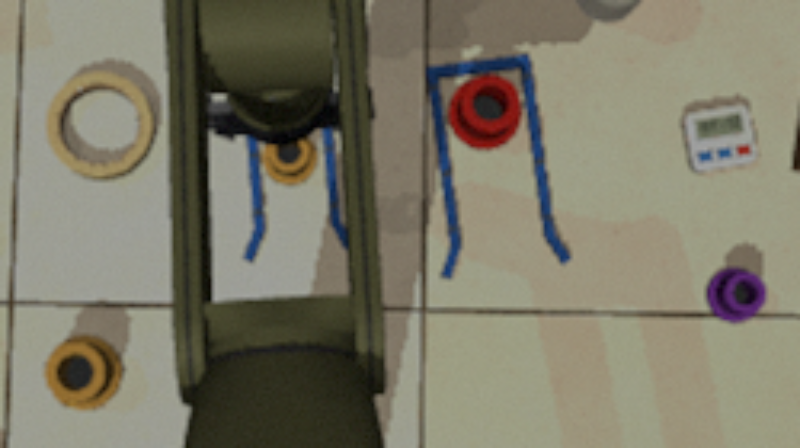

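The small bush is in the left lane near its sample (crop (289,155)), with nothing else disturbed. Now the large one. From its hover I'll look again first.

Run:
```python
from run import *
ctrl.move_ptp((.41,.28,.25),[1,0,0,0]); s=wrist(); xy,i=locate(s,(.444,.284),"L","brass"); print(xy,i)
if i>.88 and np.hypot(*(xy-[.444,.284]))<.01: job("L",tuple(xy),(.7035,-.0988),.143,.029,.070)
ctrl.move_ptp((.56,0,.36),[1,0,0,0]); s=wrist(); np.savez("wl2.npz",**s); cv2.imwrite("pics/w2.png",s["frame"][:,:,::-1])
for k,b,r in(("S",(.661,.089),(.7147,.0952)),("L",(.632,-.109),(.7035,-.0988))):
    B,i=locate(s,b,k,"brass");R,j=locate(s,r,k,"red"); print(k,B,i,R,j,"dist",np.linalg.norm(B-R))
print(ctrl.read_clock())
```

```text
[0.44438273 0.28265613] 0.9363145720894371
guard down False
width 0.055183422356502455 F [-1.12145386 -0.14528118  3.48777827] [0.44455271 0.28281916 0.02941143] 19.9
False [-1.26469736  7.56723424 11.39114852] 0.05565695531333814
False [-8.30685931 -1.90257188 13.53146911] 0.05545541009027855
end False [-7.71768695 -1.80692385 13.27653598] 0.055194760887670724
s -0.0752316739927235 [ 0.62909714 -0.10994457  0.02949625]
29.2917
S [0.65572674 0.09071606] 0.9138663576670529 [0.71357835 0.09441957] 0.8954737870400521 dist 0.057970034124570406
L [ 0.62800045 -0.10976809] 0.933920704845815 [ 0.70269347 -0.09822335] 0.9212143115287315 dist 0.07557994628360197
30.175
```

View pics/w2.png

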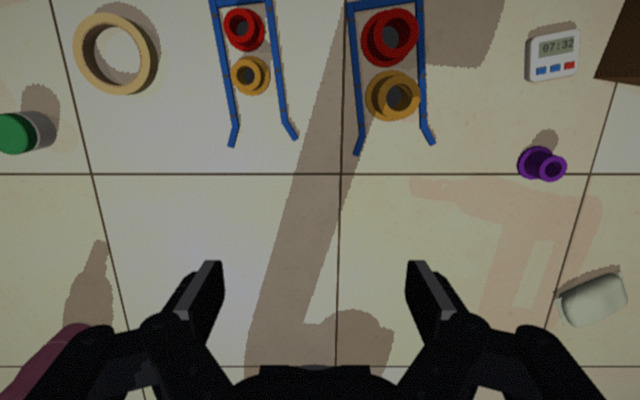

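The picture shows both brass bushes upright between the rails, small at (250,75) and large at (392,96). Measured centre distances are 58 mm (limit 66) and 75.6 mm (limit 84), and both sit within about 3 mm of the lane centre line. The tape, pot and timer look undisturbed, and the arm is clear.

```bash
python3 -c "
from plant import ctrl
print(ctrl.close_job())"
```

```text
the job is handed in; nothing more can be done
None
```

The job is handed in at about 30 s of the 72 s allowed: each brass bush stands in the lane of its own size, about 4 mm short of its red sample (under 12 mm allowed), and the call returned no verdict.

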